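# Hang a candle shelf back on its display post

### The arm

A 7-joint arm with a two-finger parallel gripper is mounted at the origin on the work surface. World frame = base frame: x ahead of the robot, y to its left, z up, the work surface at z = 0. Lengths are in m, angles in rad, forces in N, time in s.
With the tool pointing down it reaches from about 0.425 to 0.925 m from the base axis. Payload 6.8 kg.
Tool frame: the origin (TCP) lies at the very end of the fingers, on their centre line; the grasp point (between the pads) lies 19 mm behind it; z points along the fingers, y is the line along which they close (so a half turn about z gives the same grasp; the last joint's range is limited). The gripper opens to 85 mm and grips with 20 to 120 N. Pads are 22 mm wide; open, the fingers measure 114 mm over their backs; the gripper's body (76 mm by 85 mm) begins 54 mm behind the grasp point. The pads swing forward as they close: fully open they stand 13 mm farther back than shut.
Start: joints at [-1.371, 0.477, 0.022, 1.555, -0.011, 1.109, -0.083], TCP at [0.204, 0.643, 0.231] pointing down, gripper open.
Joint ranges: [-2.96, 2.96], [-0.34, 2.1], [-1.41, 1.46], [0.24, 2.44], [-1.37, 4.51], [0.17, 1.92], [-2.96, 2.96]. Speed limits (rad/s): [2.39, 2.39, 3.14, 3.14, 3.14, 3.14, 3.14].

### API

Orientations are given as a rotation vector (axis times angle).
In Python, from bench import monitor, optics, r gives the robot as it stands.
- The arm moves only by the shell command python3 -m crank 'ROWS' [OPENING] [FORCE]. ROWS is JSON, a list of rows, each a list of 2 entries, a list of its own where there are three numbers: the shift along the tool's x, y, z in cm, then the turn, a rotation vector about the tool's x, y, z in rad. A call has 1 to 5 rows; each row shifts and turns the commanded pose from where the row before left it, along the tool's axes as they then stand; what a row does not reach is not made up. A row lasts 1/10 s, in which the tool goes at most 50 mm and 8.59 degrees, less where a joint would pass 70% of its speed; a pose out of reach is approached as far as the arm can. A call is refused whole if a number of a shift passes 5 or a number of a turn 0.15, either way. A call with a gripper value outside its range is refused whole. OPENING is the finger opening in cm, from 0 to 8.54, set as the call begins (- or left out, the last holds). The fingers move at their own pace and stop on an object; FORCE is the grip in N (left out, the last holds). Time passes only in rows, so rows that do not move let the fingers close. It gives the time, the measured TCP pose, the force, the opening and the grip force at its end, in the units of the state.
- monitor.get_obs(): the state, without advancing time (a new reading comes with each control period).
- optics.grab_frame(name): name is "scene" or "top"; returns (picture, depth): 384x512x3 uint8, red, green, blue; 384x512 float32, m along the optical axis (not along the pixel's ray), 0 where there is no reading.
- optics.camera_model(name): a dict with "vertical_fov" (degrees; the focal length in pixels is half the picture's height over the tangent of half this angle, whatever the lens; pixels are square), "cx", "cy" (the principal point, pixels), "D" ([k1, k2, p1, p2, k3] as OpenCV has them; the pictures are not rectified), "R" (3x3) and "t" (3): a world point X has camera coordinates R X + t. Camera axes: x right, y down, z forward; pixel columns grow to the right and rows downward; lengths in m; the calibration is good to about 2 mm. A picture is of the moment at which its call begins. camera_model takes no time and is no camera call.
- r.hand_in(): hands the job in; it is judged then, once.
The state is a dict: "clock": time; "joints": joint angles; "qvel": joint speeds; "tau": joint torques, N m; "tcp_pos": TCP position; "orientation": TCP orientation; "contact_force": force on the tool from outside, world axes, zero at the start; "moment": the same for the moment, N m; "grip_width": finger opening in m; "gripper_force": force on a finger pad.
Only numpy, scipy, OpenCV 4.12 (cv2) and the standard library are available. Lean on these libraries where they do the work, as an engineer would, in place of code of your own. Each camera call takes 0.05 s, during which the arm holds its last target. There are 200 camera calls.

### The job

The little walnut shelf with the cork-lidded candle on it has come off the empty display post. Take the candle off it, hook the shelf's brass tongue into the slot of the empty post and let go so that it hangs there by itself, then press the shelf down near the post until the catch snaps and it is fully home. Finally stand the candle upright on the locked shelf and let go, leaving all the other goods standing where they are.

Things in the scene. Friction and masses are not known exactly. Their poses are not given: they have to be found in the camera images.
- shelf: The loose shelf to hang: walnut block, 94 long (x -50 to 44), 46 wide (y), 20 mm thick (z 0 to 20), with a steel back plate (x 44 to 50, 46 wide, z 0 to 56) that bears a brass tongue. Origin: centre of the underside; x lengthwise towards the tongue, z up. Starts flat on the counter; 0.2 kg, balance point x 10. Grip it across its width. The plate's back has a low window for the catch.
- tongue (a point): Lowest point of the shelf's tongue: bottom middle of its tab (shelf frame x 60.5, z 28 mm). Tongue, 22 mm wide (y), in the shelf's frame: neck x 50 to 55.5, z 45 to 51 behind the plate, ending in a tab x 55.5 to 60.5 that hangs from z 51 down to z 28, its lower half leaning 13 degrees away from the plate (gap to the plate 5.5 mm above, 8 mm at the tip, for the post's 4 mm wall).
- stand: The EMPTY display post, fixed: black hollow square tube 44 wide (y), 30 deep (x), 199 mm high, on a base plate 110 x 110 x 8 mm. Front face at x = -15 mm, wall 4 mm thick, with one slot 29 wide and 30 mm high (z 145 to 175); 22 mm of free room behind the wall. Origin: on the counter under the tube. A brass strip on the top marks the front edge. The hung shelf's x runs along the post's x.
- slot (a point): Middle of the slot's lower edge on the post's front face (145 mm above the counter); axes as the post's. To hook, bring the level, aligned shelf in along +x with its origin 20.5 mm above the seat: the tongue then enters with 3.5 mm to spare above, below and at each side. Go on until the plate is within 2 mm of the front face, then lower.
- seat (a point): Where the locked shelf's origin lies (100 mm up, 50 mm in front of the post's face); axes as the post's. Lowered after hooking, the shelf meets the catch about 11 mm above the seat and hangs on it, a few mm off the face, when let go. 7 to 15 N pressed on the wood 15 to 30 mm in front of the plate drive it home, the neck on the slot's lower edge. Locked, it droops 2 degrees, its origin 2 mm low.
- catch (a joint): Red sprung catch in the post's front face below the slot (106 to 112 mm above the counter, standing out 4 mm). Value in m: 0 = sprung out, up to 0.007 = pushed into the post. The shelf's bottom edge pushes it in 2 to 4 mm on the way down; then it snaps back to about 0 above that edge: locked.
- stand2: The OTHER display post, fixed: like the empty one, but with such a shelf (underside 100 mm above the counter, reaching to x = -115 mm) already locked on it and a black candle, 42 mm wide, on that shelf, its top 180 mm above the counter. Origin and axes as for the empty post. Not part of the job.
- jar: Pale green glass candle jar with a cork lid, 42 mm in diameter, 75 mm high, 0.15 kg. Origin: centre of its underside, z up. It starts standing on the loose shelf (20 mm above the counter) and must end standing on the locked shelf.
- tumbler: Bystander: black candle tumbler, 66 mm in diameter, 80 mm high. Origin: centre of its underside.
- bowl: Bystander: pale wooden bowl, 76 mm in diameter, 45 mm high. Origin: centre of its underside.
- diffuser: Bystander: slim amber bottle with a black cap, 44 mm in diameter, 140 mm high. Origin: centre of its underside. It stands beside the empty post.
- giftbox: Bystander: white gift box with a pink lid, 74 x 74 x 70 mm. Origin: centre of its underside.
Not all that is in view belongs to the job. What is shaped like the shelf but purple is not meant.

How it is judged:
By the outcome, as a careful person would: the job done as asked, in the order asked, and still so for the second after the job is handed in, with the robot touching nothing.
It also fails if it takes over 72 s, if anything falls off the work surface, if the arm or the gripper's body presses on something with over 40 N, if the wrist force passes 120 N, or if a joint passes its speed limit or range.

## Working session

There is one attempt and no reset: what is moved stays moved. The work goes in short steps, Python scripts to look and compute and a shell command to move; the robot and the scene stay as the last step left them, time stands still between calls to the robot, and variables do not carry over. Pictures are saved under pics/ and viewed, at most 10 in all, crops included, and the job is handed in when it is done.

```bash
ls; mkdir -p pics
python3 - <<'E'
from bench import monitor, optics, r
import cv2,numpy as np
o=monitor.get_obs(); print(o['clock'],o['tcp_pos'],o['orientation'],o['grip_width'])
for n in('scene','top'):
    p,d=optics.grab_frame(n); cv2.imwrite(f'pics/{n}0.png',p[:,:,::-1]); np.savez(f'pics/{n}0.npz',p=p,d=d)
    m=optics.camera_model(n); print(n,m['vertical_fov'],m['cx'],m['cy'],m['D'],np.round(-np.array(m['R']).T@np.array(m['t']),3), np.round(m['R'],2).tolist(), (d>0).mean())
E
```

```text
pics
0.0 [0.20432469 0.64269236 0.23032116] [-4.81447255e-01 -3.10433656e+00  2.89243001e-03] 0.08554053420029761
scene 44.93915449310341 255.7213514276839 186.99273670648998 [-0.12784055  0.          0.          0.          0.        ] [1.166 0.069 1.225] [[-0.15, 0.99, -0.0], [0.84, 0.13, -0.53], [-0.52, -0.08, -0.85]] 0.9960835774739584
top 54.215644173273574 253.3607643125712 189.51479422877028 [-0.07716639  0.          0.          0.          0.        ] [ 0.326 -0.031  1.364] [[0.01, -1.0, 0.01], [-0.99, -0.01, -0.1], [0.1, -0.01, -0.99]] 0.9959259033203125
```

View pics/scene0.png

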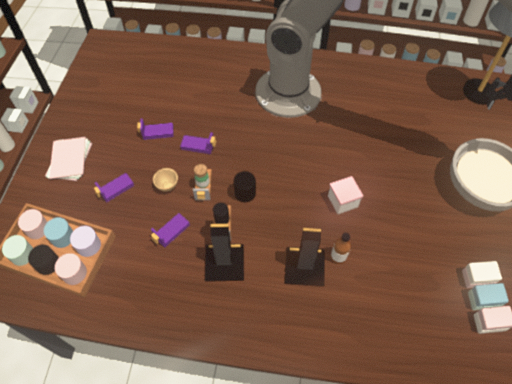

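View pics/top0.png

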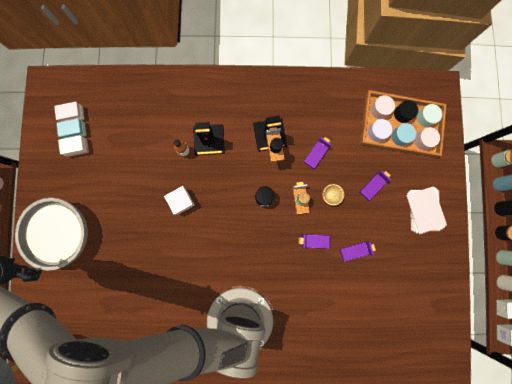

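Both views: the loose walnut shelf carrying the candle is at top (302,198) / scene (202,185). Candidates that could be mistaken for it are the purple shelves at top (318,152), (376,185), (315,241), (358,251) and the occupied shelf at top (276,143). The empty post is at top (208,138) / scene (308,255), with the diffuser beside it at top (181,148). I choose the walnut shelf at top (302,198) and check it in a close crop.

```bash
cat > h.py <<'E'
import numpy as np,cv2
from bench import monitor, optics, r
from scipy.spatial.transform import Rotation as Ro
def cam(n):
    m=optics.camera_model(n); f=192/np.tan(np.radians(m['vertical_fov']/2))
    return np.array([[f,0,m['cx']],[0,f,m['cy']],[0,0,1]]),np.array(m['D']),np.array(m['R']),np.array(m['t'])
def ray(n,px):
    K,D,R,t=cam(n); q=cv2.undistortPoints(np.array(px,float).reshape(-1,1,2),K,D)[:,0]
    return -R.T@t,np.c_[q,np.ones(len(q))]@R
def plane(n,px,z):
    c,d=ray(n,px); return c+d*((z-c[2])/d[:,2])[:,None]
def cloud(n,d):
    K,D,R,t=cam(n); v,u=np.mgrid[:384,:512]
    q=cv2.undistortPoints(np.stack([u,v],-1).reshape(-1,1,2).astype(float),K,D)[:,0]
    return ((np.c_[q,np.ones(len(q))]*d.reshape(-1,1)-t)@R).reshape(384,512,3)
def proj(n,X):
    K,D,R,t=cam(n); return cv2.projectPoints(np.array(X,float).reshape(-1,3),cv2.Rodrigues(R)[0],t,K,D)[0][:,0]
E
python3 - <<'E'
from h import *
S=np.load('pics/scene0.npz');T=np.load('pics/top0.npz')
def crop(p,x,y,w,h,s): return cv2.resize(p[y:y+h,x:x+w,::-1],None,fx=s,fy=s,interpolation=cv2.INTER_CUBIC)
a=np.hstack([crop(T['p'],270,165,65,50,6),crop(T['p'],165,110,65,50,6)])
b=np.hstack([crop(S['p'],170,150,65,50,6),crop(S['p'],275,220,65,50,6)])
cv2.imwrite('pics/crop1.png',np.vstack([a,b]))
ct=cloud('top',T['d']);cs=cloud('scene',S['d'])
print('top z at',ct[198,302],ct[187,302],ct[210,302],ct[130,204],ct[138,208])
for n,c,box in(('shelf',ct,(290,175,320,220)),('post',ct,(165,110,230,160))):
    x0,y0,x1,y1=box; q=c[y0:y1,x0:x1].reshape(-1,3)
    for lo,hi in((.012,.035),(.045,.065),(.08,.11),(.185,.21)):
        k=q[(q[:,2]>lo)&(q[:,2]<hi)]
        if len(k)>3:
            r_=cv2.minAreaRect((k[:,:2]*1000).astype(np.float32)); print(n,lo,len(k),np.round(k.mean(0),4),np.round(np.median(k,0),4),np.round(r_[0]),np.round(r_[1]),round(r_[2],1))
E
```

```text
top z at [ 0.43251935 -0.20776585  0.09564972] [ 0.47821589 -0.21773278  0.02475627] [ 0.39550885 -0.21795905  0.02164312] [0.63673637 0.11768241 0.20160144] [0.63504834 0.11581602 0.10280254]
shelf 0.012 220 [ 0.4279 -0.213   0.0203] [ 0.4136 -0.2113  0.0204] [ 433. -215.] [98. 46.] 9.2
shelf 0.045 63 [ 0.4666 -0.2048  0.0544] [ 0.4794 -0.2033  0.0537] [ 454. -206.] [43. 79.] 88.9
shelf 0.08 107 [ 0.4338 -0.2135  0.0942] [ 0.4328 -0.2145  0.0945] [ 434. -214.] [36. 37.] 69.7
post 0.012 109 [0.636  0.1239 0.0178] [0.6341 0.1137 0.014 ] [650. 151.] [109. 160.] 5.2
post 0.045 41 [0.6221 0.156  0.0555] [0.6336 0.1398 0.0555] [620. 161.] [ 26. 143.] 28.1
post 0.08 123 [0.6147 0.1869 0.0952] [0.6093 0.2047 0.0955] [629. 168.] [ 39. 144.] 22.5
post 0.185 153 [0.6482 0.1248 0.1987] [0.6479 0.1246 0.1994] [649. 125.] [31. 45.] 2.9
```

View pics/crop1.png

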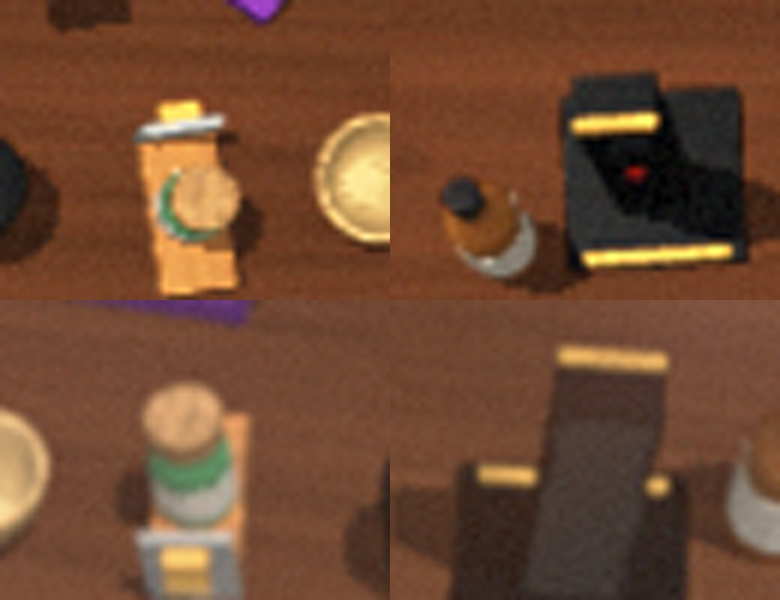

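The crop shows the walnut shelf carrying the green jar with a cork lid; its steel plate and brass tongue point up the picture (+x). The empty post has its gold strip on the front edge and the red catch facing the robot (−x), at crop (635,170). The choice is right. Next come finer measurements.

```bash
cat >> h.py <<'E'
def blob(n,p,box,lo,hi):
    x0,y0,x1,y1=box; hsv=cv2.cvtColor(p,cv2.COLOR_RGB2HSV); m=np.zeros(p.shape[:2],np.uint8)
    m[y0:y1,x0:x1]=cv2.inRange(hsv,lo,hi)[y0:y1,x0:x1]
    v,u=np.nonzero(m); return np.c_[u,v]
def rect(P):
    a=cv2.minAreaRect((P[:,:2]*1000).astype(np.float32)); return np.round(a[0],1),np.round(a[1],1),round(a[2],1),np.round(P.mean(0)*1000,1),len(P)
def line(P):  # principal direction, deg
    q=P[:,:2]-P[:,:2].mean(0); w=np.linalg.svd(q)[2][0]; return round(np.degrees(np.arctan2(w[1],w[0])),1)
def go(pos,yaw,tilt=0,px=None):
    """remaining shift (tool axes now, cm) and turn (tool axes) to a tool pointing down, tool y along yaw+90deg, tilted"""
    o=monitor.get_obs(); A=Ro.from_rotvec(o['orientation'])
    B=Ro.from_euler('z',yaw)*Ro.from_euler('y',tilt)*Ro.from_matrix(np.diag([-1.,1,-1]))
    print('t',round(o['clock'],2),'tcp',np.round(o['tcp_pos'],4),'F',np.round(o['contact_force'],1),'w',round(o['grip_width'],4))
    print(' turn first',np.round((A.inv()*B).as_rotvec(),3),'| shift cm now',np.round(A.inv().apply(np.array(pos)-o['tcp_pos'])*100,2),'| after turn',np.round(B.inv().apply(np.array(pos)-o['tcp_pos'])*100,2))
E
python3 - <<'E'
from h import *
S=np.load('pics/scene0.npz')['p'];T=np.load('pics/top0.npz')['p']
gold=((15,120,150),(35,255,255))
for n,p,box,z in(('top',T,(192,125,212,134),.199),('scene',S,(300,224,322,236),.199),('top',T,(190,148,225,157),.008)):
    b=blob(n,p,box,*gold); P=plane(n,b,z); print(n,z,rect(P),line(P))
# steel plate top edge
for n,p,box,z in(('top',T,(290,180,312,192),.056),('scene',S,(190,186,212,194),.056)):
    b=blob(n,p,box,(0,0,110),(180,70,255)); 
    P=plane(n,b,z); print('plate',n,rect(P),line(P))
b=blob('top',T,(292,188,313,216),(8,120,150),(22,255,255)); P=plane('top',b,.02);print('wood+cork',rect(P),line(P))
for name,n,p,box,lo,hi,z in(('cork top','top',T,(296,190,313,206),(8,60,120),(16,175,225),.095),('bowl','top',T,(320,180,347,208),(15,80,140),(35,255,255),.045)):
    b=blob(n,p,box,lo,hi); P=plane(n,b,z); print(name,rect(P))
b=blob('scene',S,(190,162,212,178),(5,60,110),(20,180,255));print('cork scene',rect(plane('scene',b,.095)))
print('tumbler',plane('top',[[264,196]],.08),'diff',plane('top',[[177,143]],.14),plane('scene',[[346,239]],.14))
E
```

```text
top 0.199 (array([637.4, 124.4]), array([ 6.5, 44.6]), 0.6, array([637.2, 123.5, 199. ]), 41) -87.2
scene 0.199 (array([636.3, 123.6]), array([ 8. , 42.3]), 2.1, array([636.5, 124. , 199. ]), 53) 92.8
top 0.008 (array([605.5, 121.9]), array([ 9.2, 88.6]), 4.5, array([605.5, 122.3,   8. ]), 59) -86.0
plate top (array([ 479.1, -204.7]), array([ 7.5, 47.1]), 8.8, array([ 479.1, -205.8,   56. ]), 30) -80.2
plate scene (array([ 481. , -205.6]), array([24.3, 45.7]), 8.7, array([ 481.2, -204.7,   56. ]), 70) 97.2
wood+cork (array([ 430.7, -218. ]), array([91.8, 56.8]), 9.0, array([ 430.8, -215.3,   20. ]), 293) -173.5
cork top (array([ 434.4, -209.6]), array([44.5, 51.4]), 90.0, array([ 433.7, -213.9,   95. ]), 77)
bowl (array([ 452.3, -325.6]), array([71.4, 78.8]), 0.6, array([ 451.7, -325.1,   45. ]), 368)
cork scene (array([ 436.1, -211.8]), array([53.3, 65.6]), 8.6, array([ 433.5, -212.2,   95. ]), 311)
tumbler [[ 0.43927307 -0.0789505   0.08      ]] diff [[0.60792138 0.21458729 0.14      ]] [[0.62063677 0.21799867 0.14      ]]
```

Run:
```python
from h import *
go([.5,.05,.23],.155); go([.434,-.213,.2],.155)
```

```text
t 0.1 tcp [0.2043 0.6428 0.2304] F [ 0.5  0.1 -0.1] w 0.0855
 turn first [-0.002 -0.    -0.463] | shift cm now [-46.13 -47.54   0.13] | after turn [-2.006e+01 -6.313e+01  4.000e-02]
t 0.1 tcp [0.2043 0.6428 0.2304] F [ 0.5  0.1 -0.1] w 0.0855
 turn first [-0.002 -0.    -0.463] | shift cm now [-47.81 -74.6    3.17] | after turn [ -9.48 -88.1    3.04]
```

```bash
python3 -m crank '[[[0,0,0],[0,0,-0.115]],[[0,0,0],[0,0,-0.115]],[[0,0,0],[0,0,-0.115]],[[0,0,0],[0,0,-0.118]]]' 8.5 40
python3 -m crank '[[[-2,-4.5,0],[0,0,0]],[[-2,-4.5,0],[0,0,0]],[[-2,-4.5,0],[0,0,0]],[[-2,-4.5,0],[0,0,0]],[[-2,-4.5,0],[0,0,0]]]'
python3 -m crank '[[[-1.5,-4.5,0],[0,0,0]],[[-1.5,-4.5,0],[0,0,0]],[[-1.5,-4.5,0],[0,0,0]],[[-1.5,-4.5,0],[0,0,0]],[[-1.5,-4.5,0],[0,0,0]]]'
python3 -m crank '[[[-1,-4.5,0],[0,0,0]],[[-0.5,-4.5,0],[0,0,0]],[[0,-4.5,0],[0,0,0]],[[0,-4.5,0],[0,0,0]],[[0,0,0],[0,0,0]]]'
python3 -c "
from h import *
go([.434,-.213,.2],.155)"
```

```text
clock: 0.5
tcp_pos: [0.2044, 0.6429, 0.2307]
orientation: [0.251, -3.131, 0.002]
contact_force: [-0.2, -0.4, -0.4]
grip_width: 0.0852
gripper_force: 0.0
clock: 1.0
tcp_pos: [0.3388, 0.4344, 0.231]
orientation: [0.243, -3.132, 0.001]
contact_force: [1.1, -0.6, 0.6]
grip_width: 0.0848
gripper_force: 0.0
clock: 1.5
tcp_pos: [0.4473, 0.2238, 0.2312]
orientation: [0.244, -3.132, -0.0]
contact_force: [0.9, 0.5, -0.4]
grip_width: 0.0848
gripper_force: 0.0
clock: 2.0
tcp_pos: [0.4898, 0.0432, 0.2312]
orientation: [0.228, -3.133, 0.004]
contact_force: [-0.1, -0.5, -0.5]
grip_width: 0.0853
gripper_force: 0.0
t 2.0 tcp [0.4898 0.0432 0.2312] F [-0.1 -0.5 -0.5] w 0.0853
 turn first [-0.002 -0.    -0.01 ] | shift cm now [  9.23 -24.53   3.19] | after turn [  9.47 -24.45   3.12]
```

```bash
python3 -m crank '[[[1.8,-4.9,0.6],[0,0,-0.01]],[[1.8,-4.9,0.6],[0,0,0]],[[1.8,-4.9,0.6],[0,0,0]],[[1.8,-4.9,0.6],[0,0,0]],[[1.8,-4.9,0.6],[0,0,0]]]'
python3 -m crank '[[[0,0,3],[0,0,0]],[[0,0,0],[0,0,0]],[[0,0,0],[0,0,0]]]'
python3 - <<'E'
from h import *
go([.434,-.213,.052],.155)
p,d=optics.grab_frame('scene'); cv2.imwrite('pics/s1.png',cv2.resize(p[110:230,140:300,::-1],None,fx=4,fy=4,interpolation=cv2.INTER_CUBIC))
E
```

```text
clock: 2.5
tcp_pos: [0.4423, -0.1949, 0.2025]
orientation: [-0.261, 3.131, 0.0]
contact_force: [0.5, -0.1, 0.1]
grip_width: 0.0852
gripper_force: 0.0
clock: 2.8
tcp_pos: [0.4428, -0.1926, 0.1726]
orientation: [0.261, -3.129, -0.001]
contact_force: [0.0, 0.7, 0.3]
grip_width: 0.0851
gripper_force: 0.0
t 2.8 tcp [ 0.4428 -0.1926  0.1726] F [0.  0.7 0.3] w 0.0851
 turn first [ 0.001 -0.002  0.011] | shift cm now [ 1.18 -1.88 12.06] | after turn [ 1.18 -1.88 12.06]
```

View pics/s1.png

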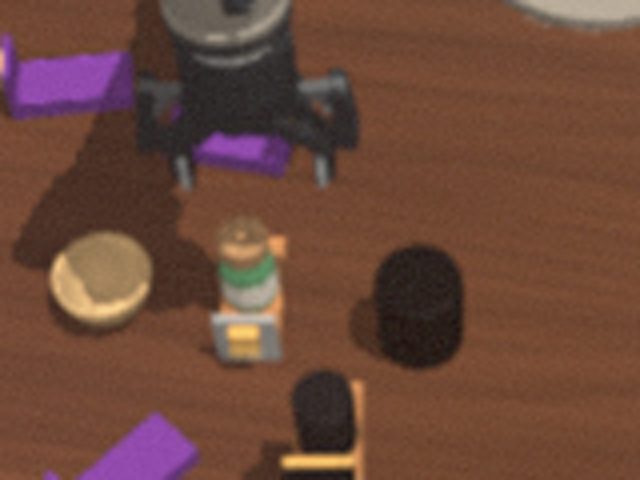

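The open gripper is over the jar and clear of the bowl and tumbler. The fingertips are at crop (185,185) and (322,185), the jar at (247,260). I align, descend and grip.

```bash
python3 -m crank '[[[1.2,-1.9,0],[0,0,0.01]],[[0,0,0],[0,0,0]],[[0,0,4],[0,0,0]],[[0,0,4],[0,0,0]],[[0,0,4],[0,0,0]]]'
python3 -m crank '[[[0,0,0],[0,0,0]],[[0,0,0],[0,0,0]],[[0,0,0],[0,0,0]],[[0,0,0],[0,0,0]],[[0,0,0],[0,0,0]]]' 3 30
python3 -m crank '[[[0,0,0],[0,0,0]],[[0,0,0],[0,0,0]],[[0,0,0],[0,0,0]]]'
python3 -c "
from h import *
go([.434,-.213,.052],.155)"
```

```text
clock: 3.35
tcp_pos: [0.4363, -0.213, 0.0526]
orientation: [-0.247, 3.129, -0.0]
contact_force: [0.4, 0.8, -0.6]
grip_width: 0.0849
gripper_force: 0.0
clock: 3.85
tcp_pos: [0.4361, -0.2145, 0.0552]
orientation: [-0.244, 3.128, -0.001]
contact_force: [-1.6, 1.5, 8.0]
grip_width: 0.0403
gripper_force: 30.0
clock: 4.15
tcp_pos: [0.4361, -0.2145, 0.0552]
orientation: [-0.244, 3.128, -0.001]
contact_force: [-1.2, 1.9, 8.2]
grip_width: 0.0404
gripper_force: 30.0
t 4.15 tcp [ 0.4361 -0.2145  0.0552] F [-1.2  1.9  8.2] w 0.0404
 turn first [-0.001  0.004  0.001] | shift cm now [0.19 0.18 0.32] | after turn [0.19 0.18 0.32]
```

```bash
python3 -m crank '[[[0,0,-3],[0,0,0]],[[0,0,-4],[0,0,0]],[[0,0,-4],[0,0,0]],[[0,0,0],[0,0,0]]]'
python3 -m crank '[[[-1.5,4.8,0],[0,0,0]],[[-1.5,4.8,0],[0,0,0]],[[-1.5,4.8,0],[0,0,0]],[[-1.5,4.8,0],[0,0,0]],[[-1.5,4.8,0],[0,0,0]]]'
python3 -m crank '[[[0,0,0],[0,0,0]],[[0,0,0],[0,0,0]]]'
python3 -c "
from h import *
go([.475,.03,.036],.155)"
```

```text
clock: 4.55
tcp_pos: [0.4379, -0.2161, 0.169]
orientation: [-0.242, 3.121, -0.005]
contact_force: [0.5, -1.2, -1.6]
grip_width: 0.0399
gripper_force: 31.0
clock: 5.05
tcp_pos: [0.4711, 0.0349, 0.1637]
orientation: [-0.243, 3.13, 0.001]
contact_force: [1.3, -1.1, -1.0]
grip_width: 0.0403
gripper_force: 31.0
clock: 5.25
tcp_pos: [0.4711, 0.034, 0.1632]
orientation: [-0.249, 3.131, 0.0]
contact_force: [0.9, -0.8, -1.7]
grip_width: 0.0401
gripper_force: 31.0
t 5.25 tcp [0.4711 0.034  0.1632] F [ 0.9 -0.8 -1.7] w 0.0401
 turn first [0.    0.001 0.003] | shift cm now [-0.31 -0.46 12.72] | after turn [-0.33 -0.46 12.72]
```

```bash
python3 -m crank '[[[0,0,4],[0,0,0]],[[0,0,4],[0,0,0]],[[0,0,3],[0,0,0]],[[0,0,1],[0,0,0]],[[0,0,0],[0,0,0]]]'
python3 -m crank '[[[0,0,0.3],[0,0,0]],[[0,0,0.3],[0,0,0]],[[0,0,0.2],[0,0,0]],[[0,0,0],[0,0,0]]]'
python3 -m crank '[[[0,0,0],[0,0,0]],[[0,0,0],[0,0,0]],[[0,0,0],[0,0,0]],[[0,0,0],[0,0,0]],[[0,0,0],[0,0,0]]]' 7
python3 -m crank '[[[0,0,-2],[0,0,0]],[[0,0,-4],[0,0,0]],[[0,0,-4],[0,0,0]],[[0,0,-2],[0,0,0]],[[0,0,0],[0,0,0]]]'
python3 -c "
from h import *
go([.437,-.213,.163],.155)"
```

```text
clock: 5.75
tcp_pos: [0.4702, 0.0312, 0.0422]
orientation: [0.24, -3.13, 0.001]
contact_force: [-0.6, -0.2, -0.6]
grip_width: 0.04
gripper_force: 31.1
clock: 6.15
tcp_pos: [0.4716, 0.033, 0.0353]
orientation: [-0.244, 3.131, 0.0]
contact_force: [0.2, -1.1, -0.2]
grip_width: 0.0399
gripper_force: 31.1
clock: 6.65
tcp_pos: [0.471, 0.0329, 0.0348]
orientation: [0.244, -3.132, -0.0]
contact_force: [-0.8, 0.3, 0.2]
grip_width: 0.0702
gripper_force: 0.0
clock: 7.15
tcp_pos: [0.4731, 0.0332, 0.1576]
orientation: [-0.243, 3.126, 0.002]
contact_force: [-0.0, 0.8, 0.7]
grip_width: 0.0702
gripper_force: 0.0
t 7.15 tcp [0.4731 0.0332 0.1576] F [-0.   0.8  0.7] w 0.0702
 turn first [0.001 0.006 0.   ] | shift cm now [  7.37 -23.77  -0.61] | after turn [  7.37 -23.77  -0.54]
```

Run:
```python
from h import *
p,d=optics.grab_frame('top'); c=cloud('top',d)[178:220,285:325].reshape(-1,3)
k=c[(c[:,2]>.013)&(c[:,2]<.026)]; print('wood depth',rect(k),line(k))
b=blob('top',p,(288,186,318,218),(5,130,150),(22,255,255)); P=plane('top',b,.02);print('wood',rect(P),line(P))
s,ds=optics.grab_frame('scene'); c=cloud('scene',ds)[165:205,185:225].reshape(-1,3)
k=c[(c[:,2]>.013)&(c[:,2]<.026)]; print('wood scene',rect(k),line(k))
cv2.imwrite('pics/t2.png',np.hstack([cv2.resize(p[170:230,270:340,::-1],None,fx=5,fy=5),cv2.resize(s[150:210,170:240,::-1],None,fx=5,fy=5)]))
```

```text
wood depth (array([ 431.1, -214.9]), array([94.6, 46.7]), 9.4, array([ 431.4, -214.7,   19.9]), 336) -169.9
wood (array([ 430. , -213.7]), array([91.8, 47.7]), 9.3, array([ 429.3, -213.6,   20. ]), 329) -169.5
wood scene (array([ 434.5, -214.5]), array([100.3,  46.8]), 10.0, array([ 423.8, -215.1,   19.6]), 292) 13.7
```

View pics/t2.png

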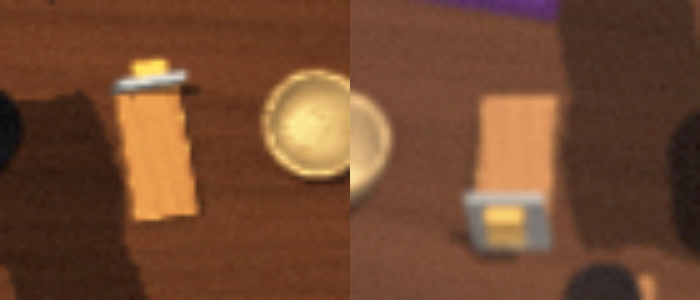

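Jar gone, the shelf is bare and undisturbed: left panel shows it at (155,150), right panel at (517,160), plate and tongue towards +x. Origin ≈ (0.434,−0.214), yaw 0.166. I now grip at shelf x≈6.

```bash
python3 -m crank '[[[1.5,-4.8,0],[0,0,-0.01]],[[1.5,-4.8,0],[0,0,0]],[[1.5,-4.8,0],[0,0,0]],[[1.5,-4.8,0],[0,0,0]],[[1.2,-4.5,0],[0,0,0]]]' 7 60
python3 -m crank '[[[0,0,3],[0,0,0]],[[0,0,3],[0,0,0]],[[0,0,0],[0,0,0]],[[0,0,0],[0,0,0]]]'
python3 -c "
from h import *
go([.440,-.213,.004],.166)"
```

```text
clock: 7.75
tcp_pos: [0.4367, -0.2133, 0.1532]
orientation: [0.258, -3.128, -0.001]
contact_force: [0.2, 0.3, 0.1]
grip_width: 0.0699
gripper_force: 0.0
clock: 8.15
tcp_pos: [0.4376, -0.2113, 0.0938]
orientation: [0.259, -3.127, -0.001]
contact_force: [-0.1, -0.2, -0.6]
grip_width: 0.0702
gripper_force: 0.0
t 8.15 tcp [ 0.4376 -0.2113  0.0938] F [-0.1 -0.2 -0.6] w 0.0702
 turn first [ 0.001 -0.003 -0.001] | shift cm now [-0.24 -0.22  8.98] | after turn [-0.21 -0.21  8.98]
```

```bash
python3 -m crank '[[[-0.25,-0.2,3],[0,0,0]],[[0,0,3],[0,0,0]],[[0,0,2],[0,0,0]],[[0,0,0.9],[0,0,0]],[[0,0,0],[0,0,0]]]'
python3 -m crank '[[[0,0,0],[0,0,0]],[[0,0,0],[0,0,0]],[[0,0,0],[0,0,0]],[[0,0,0],[0,0,0]],[[0,0,0],[0,0,0]]]' 3.5 60
python3 -m crank '[[[0,0,-1],[0,0,0]],[[0,0,-3],[0,0,0]],[[0,0,-4],[0,0,0]],[[0,0,0],[0,0,0]]]'
python3 - <<'E'
from h import *
R=Ro.from_euler('z',3,degrees=True); seat=np.array([.634,.124,0])+R.apply([-.05,0,.1]); print(seat)
go([.5,-.05,.2],np.radians(3))
E
```

```text
clock: 8.65
tcp_pos: [0.4416, -0.2129, 0.0058]
orientation: [0.26, -3.13, -0.001]
contact_force: [-0.3, 0.3, 0.5]
grip_width: 0.0695
gripper_force: 0.0
clock: 9.15
tcp_pos: [0.4425, -0.2135, 0.0074]
orientation: [-0.259, 3.128, -0.001]
contact_force: [-0.9, 1.3, 6.6]
grip_width: 0.0444
gripper_force: 61.1
clock: 9.55
tcp_pos: [0.4444, -0.2145, 0.0907]
orientation: [-0.258, 3.123, -0.005]
contact_force: [1.9, -0.6, -2.4]
grip_width: 0.0441
gripper_force: 62.4
[0.58406852 0.1213832  0.1       ]
t 9.55 tcp [ 0.4444 -0.2145  0.0907] F [ 1.9 -0.6 -2.4] w 0.0441
 turn first [-0.003  0.008  0.112] | shift cm now [ -8.26  15.28 -10.92] | after turn [ -6.41  16.14 -10.93]
```

```bash
python3 -m crank '[[[0,0,-4],[0,0,0.04]],[[0,0,-4],[0,0,0.04]],[[0,0,-4],[0,0,0.03]],[[0,0,0],[0,0,0]]]'
python3 -m crank '[[[0,4,0],[0,0,0]],[[0,4.5,0],[0,0,0]],[[0,4.5,0],[0,0,0]],[[0,4.5,0],[0,0,0]],[[0,4.5,0],[0,0,0]]]'
python3 -m crank '[[[-1,4,0],[0,0,0]],[[-2,4,0],[0,0,0]],[[-2,2,0],[0,0,0]],[[0,0,0],[0,0,0]],[[0,0,0],[0,0,0]]]'
python3 - <<'E'
from h import *
R=Ro.from_euler('z',3,degrees=True); seat=np.array([.634,.124,0])+R.apply([-.05,0,.1])
go(seat+R.apply([.0084-.05,0,.028]),np.radians(3))
for n in('scene','top'):
    p,d=optics.grab_frame(n); np.savez(f'pics/{n}3.npz',p=p,d=d)
    u,v=proj(n,[.55,.12,.2])[0].astype(int); print(n,u-50,v-50)
    cv2.imwrite(f'pics/{n}3.png',cv2.resize(p[v-50:v+50,u-50:u+50,::-1],None,fx=4,fy=4,interpolation=cv2.INTER_CUBIC))
cv2.imwrite('pics/b3.png',np.hstack([cv2.imread('pics/scene3.png'),cv2.imread('pics/top3.png')]))
E
```

```text
clock: 9.95
tcp_pos: [0.4442, -0.2144, 0.2106]
orientation: [-0.085, 3.131, -0.003]
contact_force: [1.0, -0.7, -2.3]
grip_width: 0.044
gripper_force: 62.8
clock: 10.45
tcp_pos: [0.428, 0.0082, 0.205]
orientation: [0.087, -3.139, -0.0]
contact_force: [0.5, 0.8, -2.4]
grip_width: 0.0441
gripper_force: 62.8
clock: 10.95
tcp_pos: [0.4728, 0.109, 0.2046]
orientation: [0.088, -3.138, 0.002]
contact_force: [0.6, -0.8, -2.2]
grip_width: 0.0444
gripper_force: 62.8
t 10.95 tcp [0.4728 0.109  0.2046] F [ 0.6 -0.8 -2.2] w 0.0444
 turn first [-0.001 -0.002  0.004] | shift cm now [-7.03  0.63  7.64] | after turn [-7.01  0.65  7.66]
scene 263 149
top 152 106
```

View pics/b3.png

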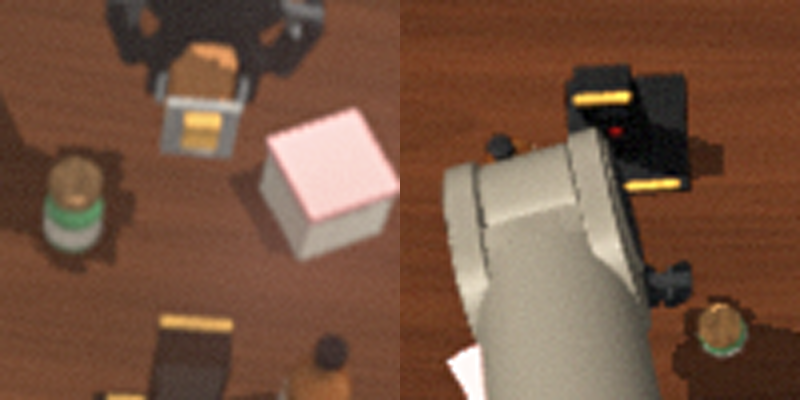

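The shelf hangs level in the gripper: plate at left-panel (200,125), tongue at (200,130). The post is ahead at (195,350), diffuser at (320,370), and the jar stands at (75,205). I check the held pose in the scene view.

Run:
```python
from h import *
z=np.load('pics/scene3.npz'); c=cloud('scene',z['d']); o=monitor.get_obs(); tcp=o['tcp_pos']
R=Ro.from_euler('z',3,degrees=True)
# plate: steel-coloured pixels; express in post-yawed frame relative to TCP
b=blob('scene',z['p'],(263+38,149+22,263+62,149+42),(0,0,90),(180,75,255)); P=c[b[:,1],b[:,0]]
Q=R.inv().apply(P-tcp)*1000; k=np.abs(Q[:,0]-42)<15; Q=Q[k]
print('plate rel tcp min/med/max',np.percentile(Q,[3,50,97],0).round(1),len(Q))
f=Q[Q[:,2]<np.percentile(Q[:,2],85)]; A=np.c_[f[:,1:],np.ones(len(f))]; s=np.linalg.lstsq(A,f[:,0],rcond=None)[0]; print('back face x=a*y+b*z+c',s.round(3))
g=blob('scene',z['p'],(263+38,149+25,263+60,149+42),(15,120,140),(35,255,255)); G=R.inv().apply(c[g[:,1],g[:,0]]-tcp)*1000; print('tongue rel',np.percentile(G,[3,50,97],0).round(1),len(G))
for nm in('scene','top'):
    p=np.load(f'pics/{nm}3.npz')['p']; u,v=proj(nm,[.637,.124,.199])[0].astype(int)
    S=plane(nm,blob(nm,p,(u-12,v-6,u+13,v+6),(15,120,150),(35,255,255)),.199); print(nm,rect(S),line(S))
C=c.reshape(-1,3); m=(np.abs(C[:,0]-.649)<.03)&(np.abs(C[:,1]-.125)<.04)&(C[:,2]>.19)&(C[:,2]<.21); print('post top',rect(C[m]))
```

```text
plate rel tcp min/med/max [[ 36.9 -20.4  -5.8]
 [ 40.9  -2.9  30.4]
 [ 43.7  24.2  49.4]] 144
back face x=a*y+b*z+c [5.0000e-03 1.3000e-02 4.0561e+01]
tongue rel [[41.9 -8.4 22.4]
 [51.1  1.6 40.3]
 [55.2 11.6 45.6]] 73
scene (array([636.6, 123.7]), array([ 8.3, 42.1]), 5.8, array([636.5, 123.8, 199. ]), 55) 93.6
top (array([637.4, 124.4]), array([ 6.5, 44.6]), 0.6, array([637.2, 123.5, 199. ]), 41) -87.2
post top (array([648.4, 124.6]), array([33.1, 44.3]), 3.8, array([650.3, 124.8, 199.3]), 233)
```

```bash
cat >> h.py <<'E'
def hook(gap,z):
    R=Ro.from_euler('z',3.2,degrees=True); go(np.array([.634,.124,0])+R.apply([-.041-gap,-.0015,z+.0074]),np.radians(3.2))
E
python3 -m crank '[[[-2,0.2,3.5],[0,0,0]],[[-2,0.1,3.5],[0,0,0]],[[-1,0,0.6],[0,0,0]],[[0,0,0],[0,0,0]],[[0,0,0],[0,0,0]]]'
python3 -c "
from h import *
hook(.025,.1205);hook(.0015,.1205)"
```

```text
clock: 11.55
tcp_pos: [0.5234, 0.1142, 0.1308]
orientation: [-0.085, 3.14, 0.0]
contact_force: [0.7, -0.7, -2.5]
grip_width: 0.044
gripper_force: 62.7
t 11.55 tcp [0.5234 0.1142 0.1308] F [ 0.7 -0.7 -2.5] w 0.044
 turn first [ 0.     0.    -0.002] | shift cm now [-4.49  0.21  0.29] | after turn [-4.49  0.21  0.29]
t 11.55 tcp [0.5234 0.1142 0.1308] F [ 0.7 -0.7 -2.5] w 0.044
 turn first [ 0.     0.    -0.002] | shift cm now [-6.84  0.22  0.29] | after turn [-6.84  0.21  0.29]
```

```bash
python3 -m crank '[[[-1.5,0.1,0.15],[0,0,0]],[[-1.5,0.1,0.15],[0,0,0]],[[-1.5,0,0],[0,0,0]],[[0,0,0],[0,0,0]],[[0,0,0],[0,0,0]]]'
python3 - <<'E'
from h import *
hook(.015,.1205);hook(.0015,.1205)
# relative check in scene: tongue centre vs post strip, in post frame
p,d=optics.grab_frame('scene');c=cloud('scene',d);np.savez('pics/s4.npz',p=p,d=d)
R=Ro.from_euler('z',3.2,degrees=True);tcp=monitor.get_obs()['tcp_pos']
f=R.inv().apply(c.reshape(-1,3)-[.634,.124,0]).reshape(384,512,3)*1000
hsv=cv2.cvtColor(p,cv2.COLOR_RGB2HSV);g=cv2.inRange(hsv,(15,110,120),(35,255,255))>0
near=(abs(f[...,1])<40)&(f[...,2]>130)
for nm,m in(('tongue',g&near&(f[...,0]<-1)&(f[...,2]<185)),('strip',g&near&(f[...,2]>185)),('plate',near&~g&(hsv[...,1]<75)&(f[...,0]<-5)&(f[...,0]>-45)&(f[...,2]>165)&(f[...,2]<182))):
    Q=f[m]; print(nm,len(Q),np.percentile(Q,[4,50,96],0).round(1).tolist() if len(Q)else'')
u,v=proj('scene',[.61,.12,.16])[0].astype(int)
cv2.imwrite('pics/s4.png',cv2.resize(p[v-35:v+35,u-45:u+45,::-1],None,fx=7,fy=7,interpolation=cv2.INTER_CUBIC))
E
```

```text
clock: 12.05
tcp_pos: [0.568, 0.1193, 0.128]
orientation: [-0.086, 3.14, 0.001]
contact_force: [-1.0, -0.1, -2.9]
grip_width: 0.0441
gripper_force: 62.8
t 12.05 tcp [0.568  0.1193 0.128 ] F [-1.  -0.1 -2.9] w 0.0441
 turn first [ 0.001  0.001 -0.001] | shift cm now [-1.02 -0.05  0.01] | after turn [-1.02 -0.05  0.01]
t 12.05 tcp [0.568  0.1193 0.128 ] F [-1.  -0.1 -2.9] w 0.0441
 turn first [ 0.001  0.001 -0.001] | shift cm now [-2.37 -0.04  0.01] | after turn [-2.37 -0.05  0.01]
tongue 29 [[-26.1, -10.2, 166.8], [-19.9, 0.2, 172.5], [-16.4, 10.0, 175.4]]
strip 57 [[-0.0, -19.3, 197.5], [3.1, 0.5, 199.7], [7.0, 19.7, 202.6]]
plate 62 [[-31.5, -22.1, 166.5], [-27.1, 0.7, 175.6], [-24.7, 21.5, 179.7]]
```

View pics/s4.png

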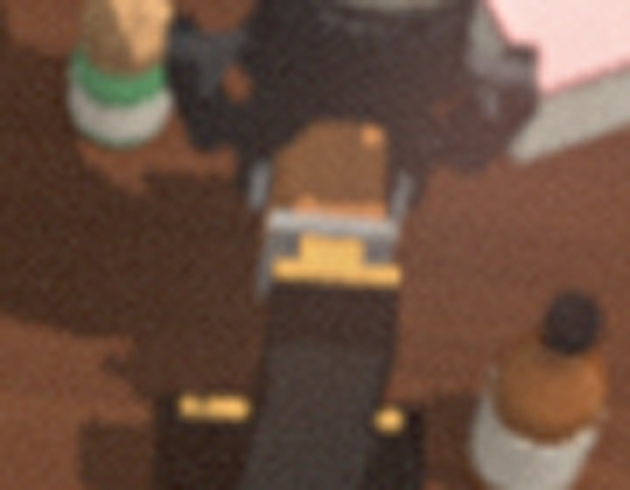

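The tongue sits centred behind the post's top strip (crop (335,250) against strip (335,273)), plate parallel to the strip. I go in slowly.

```bash
python3 -m crank '[[[-0.6,0,0],[0,0,0]],[[-0.6,0,0],[0,0,0]],[[0,0,0],[0,0,0]]]'
python3 -m crank '[[[-0.5,0,0],[0,0,0]],[[-0.3,0,0],[0,0,0]],[[0,0,0],[0,0,0]]]'
python3 -m crank '[[[-0.2,0,0],[0,0,0]],[[0,0,0],[0,0,0]],[[0,0,0],[0,0,0]]]'
python3 -c "
from h import *
hook(.0015,.1205)"
```

```text
clock: 12.4
tcp_pos: [0.5812, 0.1201, 0.127]
orientation: [-0.087, 3.139, 0.0]
contact_force: [-0.2, 0.4, -1.9]
grip_width: 0.0439
gripper_force: 62.8
clock: 12.7
tcp_pos: [0.5887, 0.1205, 0.1267]
orientation: [-0.087, 3.14, -0.0]
contact_force: [0.4, 0.6, -2.0]
grip_width: 0.0447
gripper_force: 62.8
clock: 13.0
tcp_pos: [0.5902, 0.1206, 0.1267]
orientation: [0.087, -3.14, -0.0]
contact_force: [-0.3, 0.1, -2.1]
grip_width: 0.0442
gripper_force: 62.8
t 13.0 tcp [0.5902 0.1206 0.1267] F [-0.3  0.1 -2.1] w 0.0442
 turn first [ 0.    -0.    -0.001] | shift cm now [-0.14 -0.06 -0.12] | after turn [-0.14 -0.06 -0.12]
```

```bash
python3 -m crank '[[[-0.12,0,0],[0,0,0]],[[0,0,0],[0,0,0]],[[0,0,0],[0,0,0]]]'
python3 -m crank '[[[-0.1,0,0],[0,0,0]],[[0,0,0],[0,0,0]],[[0,0,0],[0,0,0]]]'
python3 -m crank '[[[-0.1,0,0],[0,0,0]],[[0,0,0],[0,0,0]],[[0,0,0],[0,0,0]]]'
```

```text
clock: 13.3
tcp_pos: [0.5915, 0.1207, 0.1268]
orientation: [-0.087, 3.14, 0.0]
contact_force: [0.5, 0.5, -2.6]
grip_width: 0.0446
gripper_force: 62.8
clock: 13.6
tcp_pos: [0.5925, 0.1207, 0.1268]
orientation: [-0.087, 3.14, 0.0]
contact_force: [-1.1, -1.2, -1.9]
grip_width: 0.0439
gripper_force: 62.8
clock: 13.9
tcp_pos: [0.5927, 0.1207, 0.1264]
orientation: [0.087, -3.139, 0.0]
contact_force: [-3.4, -0.6, -1.2]
grip_width: 0.0445
gripper_force: 62.9
```

```bash
python3 -m crank '[[[0.12,0,0.2],[0,0,0]],[[0,0,0.2],[0,0,0]],[[0,0,0],[0,0,0]]]'
python3 -m crank '[[[0,0,0.2],[0,0,0]],[[0,0,0],[0,0,0]],[[0,0,0],[0,0,0]]]'
python3 -m crank '[[[0,0,0.15],[0,0,0]],[[0,0,0],[0,0,0]],[[0,0,0],[0,0,0]]]'
```

```text
clock: 14.2
tcp_pos: [0.5926, 0.1207, 0.1226]
orientation: [-0.086, 3.14, 0.0]
contact_force: [0.6, 0.1, -2.5]
grip_width: 0.0443
gripper_force: 62.8
clock: 14.5
tcp_pos: [0.5925, 0.1208, 0.1208]
orientation: [-0.087, 3.14, 0.0]
contact_force: [-0.6, -0.2, -2.5]
grip_width: 0.0444
gripper_force: 62.8
clock: 14.8
tcp_pos: [0.5923, 0.1207, 0.1193]
orientation: [-0.087, 3.14, 0.0]
contact_force: [0.1, -0.5, -1.8]
grip_width: 0.044
gripper_force: 62.8
```

```bash
python3 -m crank '[[[0,0,0.1],[0,0,0]],[[0,0,0],[0,0,0]],[[0,0,0],[0,0,0]]]'
python3 -m crank '[[[0,0,0.1],[0,0,0]],[[0,0,0],[0,0,0]],[[0,0,0],[0,0,0]]]'
```

```text
clock: 15.1
tcp_pos: [0.5922, 0.1207, 0.1182]
orientation: [0.087, -3.14, -0.0]
contact_force: [-0.7, -0.5, -1.1]
grip_width: 0.0443
gripper_force: 62.9
clock: 15.4
tcp_pos: [0.592, 0.1207, 0.1174]
orientation: [0.087, -3.14, -0.0]
contact_force: [-2.6, -1.0, 1.9]
grip_width: 0.0439
gripper_force: 63.3
```

```bash
python3 -m crank '[[[0,0,0],[0,0,0]],[[0,0,0],[0,0,0]],[[0,0,0],[0,0,0]]]' 6.2
python3 -m crank '[[[0,0,-1],[0,0,0]],[[0,0,-2],[0,0,0]],[[0.5,0,-3],[0,0,0]],[[1,0,-3],[0,0,0]],[[4,0,0],[0,0,0]]]'
python3 -m crank '[[[4,0,0],[0,0,0]],[[3,0,0],[0,0,0]],[[0,0,0],[0,0,0]]]'
python3 - <<'E'
from h import *
im=[]
for n,w in(('scene',(.60,.12,.13)),('top',(.60,.12,.13))):
    p,d=optics.grab_frame(n);np.savez(f'pics/{n}5.npz',p=p,d=d); u,v=proj(n,w)[0].astype(int); im.append(cv2.resize(p[v-40:v+40,u-40:u+40,::-1],None,fx=5,fy=5,interpolation=cv2.INTER_CUBIC))
cv2.imwrite('pics/b5.png',np.hstack(im))
c=cloud('top',np.load('pics/top5.npz')['d']); R=Ro.from_euler('z',3.2,degrees=True); f=R.inv().apply(c.reshape(-1,3)-[.634,.124,0])*1000
k=f[(abs(f[:,1])<19)&(f[:,0]>-95)&(f[:,0]<-12)&(f[:,2]>100)&(f[:,2]<150)]
s=np.linalg.lstsq(np.c_[k[:,0],np.ones(len(k))],k[:,2],rcond=None)[0]; print(len(k),'slope deg',np.degrees(s[0]),'top z at -50:',s[1]-50*s[0])
E
```

```text
clock: 15.7
tcp_pos: [0.5927, 0.1208, 0.1174]
orientation: [-0.087, 3.14, 0.0]
contact_force: [0.1, 0.3, 0.0]
grip_width: 0.062
gripper_force: 0.0
clock: 16.2
tcp_pos: [0.5425, 0.1183, 0.2123]
orientation: [-0.084, 3.129, 0.004]
contact_force: [-0.7, -0.0, 1.0]
grip_width: 0.0622
gripper_force: 0.0
clock: 16.5
tcp_pos: [0.464, 0.1134, 0.2077]
orientation: [0.088, -3.139, -0.001]
contact_force: [0.4, -0.4, 0.2]
grip_width: 0.0619
gripper_force: 0.0
157 slope deg 2.4797766361932156 top z at -50: 128.865194511298
```

View pics/b5.png

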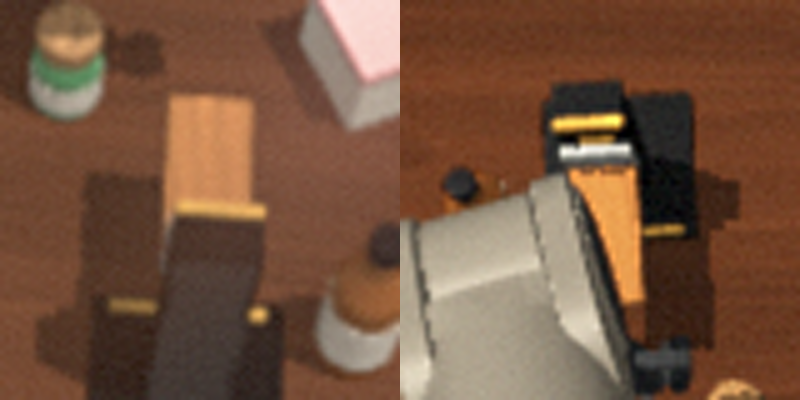

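It hangs by itself: in the right panel the wood is at (605,230) with the plate at (597,152) close to the post's strip. Droop is 2.5° and it sits about 9 mm high, so it rests on the catch. Next I shut the fingers, tilt back and press.

```bash
cat >> h.py <<'E'
def press(z,tilt=-.3,dx=-.030):
    R=Ro.from_euler('z',3.2,degrees=True); go(np.array([.634,.124,0])+R.apply([dx,0,z]),np.radians(3.2),tilt)
E
python3 -m crank '[[[0,0,0],[0,0.15,0]],[[0,0,0],[0,0.15,0]],[[0,0,0],[0,0,0]],[[0,0,0],[0,0,0]],[[0,0,0],[0,0,0]]]' 0 30
python3 -c "
from h import *
press(.17);press(.14)"
```

```text
clock: 17.1
tcp_pos: [0.4677, 0.1136, 0.2073]
orientation: [0.078, -2.842, 0.012]
contact_force: [-0.5, 0.6, 0.2]
grip_width: 0.0003
gripper_force: 0.0
t 17.1 tcp [0.4677 0.1136 0.2073] F [-0.5  0.6  0.2] w 0.0003
 turn first [-0.    -0.598 -0.001] | shift cm now [-14.16   0.12  -0.45] | after turn [-11.95   0.11   7.61]
t 17.1 tcp [0.4677 0.1136 0.2073] F [-0.5  0.6  0.2] w 0.0003
 turn first [-0.    -0.598 -0.001] | shift cm now [-15.04   0.12   2.42] | after turn [-11.07   0.11  10.47]
```

Wrong sign; I turn the other way by 0.6.

```bash
python3 -m crank '[[[0,0,0],[0,-0.15,0]],[[0,0,0],[0,-0.15,0]],[[0,0,0],[0,-0.15,0]],[[0,0,0],[0,-0.15,0]],[[0,0,0],[0,0,0]]]'
python3 -c "
from h import *
R=Ro.from_rotvec(monitor.get_obs()['orientation']); print('tool z in world',R.apply([0,0,1]).round(2))
press(.17);press(.14)"
```

```text
clock: 17.6
tcp_pos: [0.4617, 0.1127, 0.2058]
orientation: [-0.082, 2.841, 0.014]
contact_force: [-0.5, 0.2, -0.1]
grip_width: 0.0001
gripper_force: 0.0
tool z in world [ 0.29  0.02 -0.96]
t 17.6 tcp [0.4617 0.1127 0.2058] F [-0.5  0.2 -0.1] w 0.0001
 turn first [ 0.002 -0.     0.002] | shift cm now [-12.58   0.14   7.64] | after turn [-12.58   0.17   7.64]
t 17.6 tcp [0.4617 0.1127 0.2058] F [-0.5  0.2 -0.1] w 0.0001
 turn first [ 0.002 -0.     0.002] | shift cm now [-11.69   0.13  10.5 ] | after turn [-11.69   0.17  10.5 ]
```

```bash
python3 -m crank '[[[-4.2,0.1,0],[0,0,0]],[[-4.2,0,0],[0,0,0]],[[-4.2,0,0],[0,0,0]],[[0,0,3.5],[0,0,0]],[[0,0,3.5],[0,0,0]]]'
python3 -m crank '[[[0,0,0],[0,0,0]],[[0,0,0],[0,0,0]]]'
python3 -c "
from h import *
press(.14);press(.12)"
```

```text
clock: 18.1
tcp_pos: [0.6111, 0.1233, 0.1795]
orientation: [-0.078, 2.835, 0.015]
contact_force: [-0.2, -0.5, 0.1]
grip_width: -0.0001
gripper_force: 0.0
clock: 18.3
tcp_pos: [0.6082, 0.1224, 0.1782]
orientation: [-0.078, 2.841, 0.012]
contact_force: [0.8, -0.9, 0.5]
grip_width: -0.0005
gripper_force: 0.0
t 18.3 tcp [0.6082 0.1224 0.1782] F [ 0.8 -0.9  0.5] w -0.0005
 turn first [-0.    -0.001 -0.001] | shift cm now [1.52 0.02 3.52] | after turn [1.52 0.02 3.52]
t 18.3 tcp [0.6082 0.1224 0.1782] F [ 0.8 -0.9  0.5] w -0.0005
 turn first [-0.    -0.001 -0.001] | shift cm now [2.11 0.02 5.44] | after turn [2.11 0.02 5.43]
```

```bash
python3 -m crank '[[[0.8,0,1.5],[0,0,0]],[[0.7,0,2.0],[0,0,0]],[[0,0,0],[0,0,0]],[[0,0,0],[0,0,0]]]'
python3 -m crank '[[[0.09,0,0.29],[0,0,0]],[[0.09,0,0.29],[0,0,0]],[[0,0,0],[0,0,0]],[[0,0,0],[0,0,0]]]'
python3 -m crank '[[[0.09,0,0.29],[0,0,0]],[[0,0,0],[0,0,0]],[[0,0,0],[0,0,0]]]'
python3 -c "
from h import *
press(.12)"
```

```text
clock: 18.7
tcp_pos: [0.6049, 0.1227, 0.1418]
orientation: [-0.078, 2.839, 0.013]
contact_force: [-0.2, -0.3, 0.2]
grip_width: -0.0
gripper_force: 0.0
clock: 19.1
tcp_pos: [0.6043, 0.1224, 0.1339]
orientation: [-0.078, 2.84, 0.012]
contact_force: [0.2, -0.4, -0.1]
grip_width: 0.0001
gripper_force: 0.0
clock: 19.4
tcp_pos: [0.6045, 0.1225, 0.1308]
orientation: [-0.078, 2.84, 0.012]
contact_force: [0.1, 1.0, 1.2]
grip_width: -0.0001
gripper_force: 0.8
t 19.4 tcp [0.6045 0.1225 0.1308] F [0.1 1.  1.2] w -0.0001
 turn first [-0.     0.    -0.001] | shift cm now [ 0.36 -0.01  1.01] | after turn [ 0.36 -0.01  1.01]
```

Contact begins at 0.131. I press on in small steps.

```bash
for i in 1; do :; done
python3 -m crank '[[[0.06,0,0.19],[0,0,0]],[[0,0,0],[0,0,0]]]'|grep -E 'pos|contact'
python3 -m crank '[[[0.06,0,0.19],[0,0,0]],[[0,0,0],[0,0,0]]]'|grep -E 'pos|contact'
python3 -m crank '[[[0.06,0,0.19],[0,0,0]],[[0,0,0],[0,0,0]]]'|grep -E 'pos|contact'
```

```text
tcp_pos: [0.605, 0.1226, 0.1291]
contact_force: [1.4, 0.4, 2.9]
tcp_pos: [0.6052, 0.1226, 0.1281]
contact_force: [-4.5, 0.1, 14.4]
tcp_pos: [0.6053, 0.1227, 0.1275]
contact_force: [-10.5, -2.0, 26.4]
```

```bash
python3 -m crank '[[[0.1,0,-0.03],[0,0,0]],[[0,0,0],[0,0,0]]]'|grep -E 'pos|contact'
python3 -m crank '[[[0.1,0,-0.03],[0,0,0]],[[0,0,0],[0,0,0]]]'|grep -E 'pos|contact'
python3 - <<'E'
from h import *
p,d=optics.grab_frame('top');s,ds=optics.grab_frame('scene'); im=[]
for n,q in(('scene',s),('top',p)):
    u,v=proj(n,(.61,.12,.13))[0].astype(int); im.append(cv2.resize(q[v-40:v+40,u-40:u+40,::-1],None,fx=5,fy=5,interpolation=cv2.INTER_CUBIC))
cv2.imwrite('pics/b6.png',np.hstack(im))
R=Ro.from_euler('z',3.2,degrees=True); f=R.inv().apply(cloud('scene',ds).reshape(-1,3)-[.634,.124,0])*1000
k=f[(abs(f[:,1])<19)&(f[:,0]>-97)&(f[:,0]<-60)&(f[:,2]>100)&(f[:,2]<150)]
a=np.linalg.lstsq(np.c_[k[:,0],np.ones(len(k))],k[:,2],rcond=None)[0]; print(len(k),'slope deg',np.degrees(a[0]),'top z at -50:',a[1]-50*a[0])
E
```

```text
tcp_pos: [0.6052, 0.1227, 0.1277]
contact_force: [-5.5, -1.4, 22.8]
tcp_pos: [0.6051, 0.1227, 0.1279]
contact_force: [-2.5, -0.5, 18.8]
15 slope deg 5.0959695656197415 top z at -50: 124.38152243017608
```

View pics/b6.png

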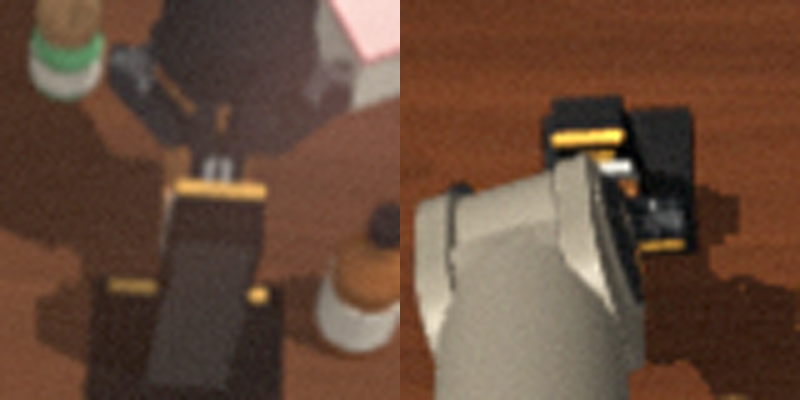

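The view shows the shut fingertips on the wood just in front of the plate (left panel (215,170)), with the shelf still hooked. Because of the tilt, the fingers touch with their far edge, about 31 mm in front of the plate, which is too far out. I lift, move 6–7 mm closer and press again.

```bash
python3 -m crank '[[[-0.2,0,-0.7],[0,0,0]],[[0,0,0],[0,0,0]],[[-0.65,0,0.2],[0,0,0]],[[0,0,0],[0,0,0]],[[0,0,0],[0,0,0]]]'|grep -E 'pos|contact'
python3 -c "
from h import *
press(.130,dx=-.0225)"
```

```text
tcp_pos: [0.6087, 0.1225, 0.1313]
contact_force: [-0.3, 0.6, 0.1]
t 21.0 tcp [0.6087 0.1225 0.1313] F [-0.3  0.6  0.1] w -0.0002
 turn first [-0.001 -0.001 -0.001] | shift cm now [-0.23  0.    0.21] | after turn [-0.23  0.    0.21]
```

```bash
python3 -m crank '[[[-0.24,0,0.08],[0,0,0]],[[0,0,0],[0,0,0]],[[0.03,0,0.1],[0,0,0]],[[0,0,0],[0,0,0]]]'|grep -E 'pos|contact'
python3 -m crank '[[[0.06,0,0.19],[0,0,0]],[[0,0,0],[0,0,0]]]'|grep -E 'pos|contact'
python3 -m crank '[[[0.04,0,0.09],[0,0,0]],[[0,0,0],[0,0,0]]]'|grep -E 'pos|contact'
```

```text
tcp_pos: [0.6115, 0.1228, 0.1309]
contact_force: [-0.4, -0.6, 2.2]
tcp_pos: [0.6121, 0.1229, 0.1293]
contact_force: [1.0, 0.0, 3.1]
tcp_pos: [0.6122, 0.1229, 0.1289]
contact_force: [-1.0, -0.4, 8.0]
```

```bash
python3 -m crank '[[[0.06,0,0.06],[0,0,0]],[[0,0,0],[0,0,0]]]'|grep -E 'pos|contact'
python3 -m crank '[[[0.06,0,0.06],[0,0,0]],[[0,0,0],[0,0,0]]]'|grep -E 'pos|contact'
python3 -m crank '[[[0.06,0,0.06],[0,0,0]],[[0,0,0],[0,0,0]]]'|grep -E 'pos|contact'
```

```text
tcp_pos: [0.6123, 0.1229, 0.1288]
contact_force: [-2.0, -1.0, 11.4]
tcp_pos: [0.6123, 0.1229, 0.1286]
contact_force: [-2.5, -1.5, 14.9]
tcp_pos: [0.6123, 0.123, 0.1284]
contact_force: [-4.3, -1.2, 18.9]
```

```bash
python3 -m crank '[[[0,0,-3],[0,0,0]],[[0,0,-4],[0,0,0]],[[4,0,0],[0,0,0]],[[5,0,0],[0,0,0]],[[5,0,0],[0,0,0]]]'|grep -E 'pos|contact'
python3 - <<'E'
from h import *
p,d=optics.grab_frame('top');s,ds=optics.grab_frame('scene'); im=[]
for n,q in(('scene',s),('top',p)):
    u,v=proj(n,(.61,.12,.13))[0].astype(int); im.append(cv2.resize(q[v-30:v+30,u-30:u+30,::-1],None,fx=6,fy=6,interpolation=cv2.INTER_CUBIC))
cv2.imwrite('pics/b7.png',np.hstack(im))
R=Ro.from_euler('z',3.2,degrees=True)
for n,dd in(('top',d),('scene',ds)):
    f=R.inv().apply(cloud(n,dd).reshape(-1,3)-[.634,.124,0])*1000
    k=f[(abs(f[:,1])<19)&(f[:,0]>-97)&(f[:,0]<-16)&(f[:,2]>100)&(f[:,2]<145)]
    if len(k)>20:
        a=np.linalg.lstsq(np.c_[k,np.ones(len(k))][:,[0,1,3]],k[:,2],rcond=None)[0]; print(n,len(k),k[:,0].min(),k[:,0].max(),'slope x,y deg',np.degrees(a[:2]),'top z at -50:',a[2]-50*a[0])
    k=f[(abs(f[:,1])<40)&(f[:,0]>-25)&(f[:,0]<-1)&(f[:,2]>150)&(f[:,2]<180)]
    if len(k): print(' plate/neck',len(k),np.percentile(k,[5,50,95],0).round(1).tolist())
E
```

```text
tcp_pos: [0.4537, 0.1138, 0.1504]
contact_force: [-0.9, -0.0, -0.2]
top 262 -96.5011102656986 -16.332163223557238 slope x,y deg [-1.33113541 -1.01855962] top z at -50: 130.14415893021732
 plate/neck 40 [[-7.8, -21.2, 152.0], [-5.9, -3.1, 162.9], [-1.4, 20.8, 167.2]]
scene 286 -96.71520627784568 -35.47489257930848 slope x,y deg [-1.56065374  0.32400615] top z at -50: 130.33060152624037
 plate/neck 5 [[-7.5, -23.8, 154.0], [-6.0, -23.2, 157.2], [-2.2, -22.0, 164.8]]
```

View pics/b7.png

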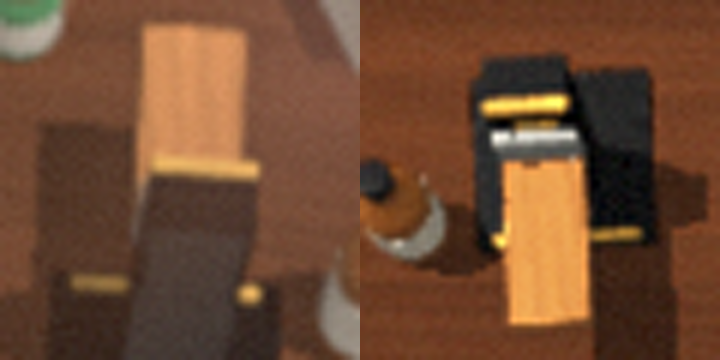

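The shelf is still hooked, wood at right panel (547,240), plate (533,140), but its far end is now 1.4° up and the plate bottom stands off on the catch. The press needs a longer lever, so I press about 30 mm in front of the plate.

```bash
python3 -c "
from h import *
press(.17,dx=-.038);press(.136,dx=-.038)"
```

```text
t 23.0 tcp [0.4451 0.1107 0.1459] F [ 0.1 -1.3  0.1] w -0.0003
 turn first [-0.004 -0.014  0.002] | shift cm now [-15.2    0.25   1.96] | after turn [-15.17   0.27   2.17]
t 23.0 tcp [0.4451 0.1107 0.1459] F [ 0.1 -1.3  0.1] w -0.0003
 turn first [-0.004 -0.014  0.002] | shift cm now [-14.24   0.26   5.22] | after turn [-14.16   0.27   5.42]
```

```bash
python3 -m crank '[[[-3,0.1,-1],[0,0,0]],[[-4,0.1,0],[0,0,0]],[[-4,0,0],[0,0,0]],[[-4,0,0],[0,0,0]],[[0,0,1.5],[0,0,0]]]'|grep -E 'pos|contact'
python3 -m crank '[[[0,0,2],[0,0,0]],[[0,0,0],[0,0,0]],[[0,0,0],[0,0,0]]]'|grep -E 'pos|contact'
python3 -c "
from h import *
press(.133,dx=-.038)"
```

```text
tcp_pos: [0.6064, 0.1249, 0.1941]
contact_force: [-0.5, -0.1, 0.0]
tcp_pos: [0.6048, 0.1241, 0.1705]
contact_force: [0.3, 0.3, 0.5]
t 23.8 tcp [0.6048 0.1241 0.1705] F [0.3 0.3 0.5] w 0.0001
 turn first [-0.001 -0.003 -0.   ] | shift cm now [ 1.94 -0.17  3.33] | after turn [ 1.95 -0.17  3.32]
```

```bash
python3 -m crank '[[[1,-0.1,1.5],[0,0,0]],[[0.94,-0.07,1.8],[0,0,0]],[[0,0,0],[0,0,0]],[[0,0,0],[0,0,0]]]'|grep -E 'pos|contact'
python3 -m crank '[[[0.06,0,0.19],[0,0,0]],[[0.06,0,0.19],[0,0,0]],[[0,0,0],[0,0,0]]]'|grep -E 'pos|contact'
python3 -m crank '[[[0.06,0,0.15],[0,0,0]],[[0,0,0],[0,0,0]]]'|grep -E 'pos|contact'
python3 -m crank '[[[0.06,0,0.1],[0,0,0]],[[0,0,0],[0,0,0]]]'|grep -E 'pos|contact'
```

```text
tcp_pos: [0.5974, 0.1224, 0.1351]
contact_force: [-0.3, -0.5, -0.3]
tcp_pos: [0.5983, 0.1226, 0.1311]
contact_force: [1.3, -0.4, 1.4]
tcp_pos: [0.5986, 0.1226, 0.1295]
contact_force: [1.9, 0.0, 3.1]
tcp_pos: [0.5976, 0.1224, 0.1279]
contact_force: [1.9, 0.2, 4.6]
```

```bash
python3 -m crank '[[[0.05,0,0.15],[0,0,0]],[[0,0,0],[0,0,0]]]'|grep -E 'pos|contact'
python3 -m crank '[[[0.05,0,0.15],[0,0,0]],[[0,0,0],[0,0,0]]]'|grep -E 'pos|contact'
python3 -m crank '[[[0.05,0,0.15],[0,0,0]],[[0,0,0],[0,0,0]]]'|grep -E 'pos|contact'
```

```text
tcp_pos: [0.5978, 0.1226, 0.1268]
contact_force: [0.9, 0.7, 9.8]
tcp_pos: [0.5979, 0.1227, 0.1262]
contact_force: [-4.2, -0.4, 18.8]
tcp_pos: [0.598, 0.1227, 0.1256]
contact_force: [-11.3, -1.8, 30.3]
```

```bash
python3 -m crank '[[[-0.06,0,-0.19],[0,0,0]],[[-0.19,0,0.06],[0,0,0]],[[-0.19,0,0.06],[0,0,0]],[[0,0,0],[0,0,0]]]'|grep -E 'pos|contact'
python3 -m crank '[[[-0.19,0,0.06],[0,0,0]],[[-0.19,0,0.06],[0,0,0]],[[0,0,0],[0,0,0]]]'|grep -E 'pos|contact'
python3 -m crank '[[[-0.19,0,0.06],[0,0,0]],[[-0.19,0,0.06],[0,0,0]],[[0,0,0],[0,0,0]]]'|grep -E 'pos|contact'
```

```text
tcp_pos: [0.5982, 0.1226, 0.1256]
contact_force: [-18.7, -0.5, 31.5]
tcp_pos: [0.5984, 0.1226, 0.1249]
contact_force: [-34.7, -2.6, 46.3]
tcp_pos: [0.5985, 0.1227, 0.1243]
contact_force: [-50.3, -2.4, 63.3]
```

```bash
python3 -m crank '[[[0.9,0,-0.3],[0,0,0]],[[0,0,0],[0,0,0]]]'|grep -E 'pos|contact'
python3 -m crank '[[[-0.15,0,-0.45],[0,0,0]],[[0,0,0],[0,0,0]]]'|grep -E 'pos|contact'
python3 -m crank '[[[-0.2,0,-0.7],[0,0,0]],[[0,0,0],[0,0,0]],[[0,0,0],[0,0,0]]]'|grep -E 'pos|contact'
python3 - <<'E'
from h import *
R=Ro.from_euler('z',3.2,degrees=True)
p,d=optics.grab_frame('top');s,ds=optics.grab_frame('scene')
np.savez('pics/t8.npz',p=p,d=d,s=s,ds=ds)
for n,dd in(('top',d),('scene',ds)):
    f=R.inv().apply(cloud(n,dd).reshape(-1,3)-[.634,.124,0])*1000
    k=f[(abs(f[:,1])<21)&(f[:,0]>-97)&(f[:,0]<-60)&(f[:,2]>100)&(f[:,2]<135)]
    print(n,len(k),np.percentile(k,[5,50,95],0).round(1).tolist() if len(k) else '')
    k=f[(abs(f[:,1])<40)&(f[:,0]>-25)&(f[:,0]<-1)&(f[:,2]>150)&(f[:,2]<180)]
    print(' plate/neck',len(k),np.percentile(k,[5,50,95],0).round(1).tolist() if len(k) else '')
E
```

```text
tcp_pos: [0.5975, 0.1227, 0.1259]
contact_force: [-9.4, -1.2, 21.5]
tcp_pos: [0.5983, 0.1223, 0.1293]
contact_force: [-1.0, -0.8, 1.7]
tcp_pos: [0.5993, 0.1223, 0.1368]
contact_force: [-0.4, -0.1, 0.2]
top 0 
 plate/neck 21 [[-7.8, -23.3, 151.5], [-5.1, -13.8, 162.3], [-1.6, -1.6, 166.5]]
scene 17 [[-93.9, -18.7, 128.7], [-80.9, -13.5, 131.6], [-60.9, 5.3, 134.1]]
 plate/neck 3 [[-5.1, -23.6, 153.5], [-3.8, -23.3, 156.0], [-2.5, -23.0, 158.5]]
```

```bash
python3 -m crank '[[[-0.55,0,0.17],[0,0,0]],[[0,0,0],[0,0,0]],[[0.12,0,0.38],[0,0,0]],[[0,0,0],[0,0,0]]]'|grep -E 'pos|contact'
python3 -m crank '[[[0.09,0,0.25],[0,0,0]],[[0,0,0],[0,0,0]]]'|grep -E 'pos|contact'
python3 -m crank '[[[0.12,0,0.12],[0,0,0]],[[0,0,0],[0,0,0]]]'|grep -E 'pos|contact'
```

```text
tcp_pos: [0.6046, 0.1226, 0.1322]
contact_force: [-0.5, -0.4, -0.1]
tcp_pos: [0.6048, 0.1227, 0.13]
contact_force: [-0.9, 0.2, 0.5]
tcp_pos: [0.6038, 0.1226, 0.1285]
contact_force: [1.0, 0.3, 0.6]
```

```bash
python3 -m crank '[[[0.1,0,0.12],[0,0,0]],[[0,0,0],[0,0,0]]]'|grep -E 'pos|contact'
python3 -m crank '[[[0.12,0,0.1],[0,0,0]],[[0,0,0],[0,0,0]]]'|grep -E 'pos|contact'
python3 -m crank '[[[0.15,0,0.1],[0,0,0]],[[0,0,0],[0,0,0]]]'|grep -E 'pos|contact'
```

```text
tcp_pos: [0.6033, 0.1226, 0.1272]
contact_force: [1.6, 1.5, 0.0]
tcp_pos: [0.6025, 0.1226, 0.1259]
contact_force: [0.2, 0.6, -0.2]
tcp_pos: [0.6013, 0.1225, 0.1244]
contact_force: [-0.7, 0.0, 0.7]
```

No resistance at 0.124, so the shelf has moved. I look again.

```bash
python3 -m crank '[[[0,0,-3],[0,0,0]],[[0,0,-4],[0,0,0]],[[4,0,0],[0,0,0]],[[5,0,0],[0,0,0]],[[5,0,0],[0,0,0]]]'|grep -E 'pos|contact|clock'
cat > look.py <<'E'
from h import *
p,d=optics.grab_frame('top');s,ds=optics.grab_frame('scene'); im=[]
for n,q in(('scene',s),('top',p)):
    u,v=proj(n,(.60,.12,.13))[0].astype(int); im.append(cv2.resize(q[v-35:v+35,u-35:u+35,::-1],None,fx=5,fy=5,interpolation=cv2.INTER_CUBIC))
import sys; cv2.imwrite(f'pics/{sys.argv[1]}.png',np.hstack(im))
R=Ro.from_euler('z',3.2,degrees=True)
for n,dd in(('top',d),('scene',ds)):
    f=R.inv().apply(cloud(n,dd).reshape(-1,3)-[.634,.124,0])*1000
    k=f[(abs(f[:,1])<19)&(f[:,0]>-97)&(f[:,0]<-16)&(f[:,2]>90)&(f[:,2]<145)]
    if len(k)>20:
        a=np.linalg.lstsq(np.c_[k,np.ones(len(k))][:,[0,1,3]],k[:,2],rcond=None)[0]; print(n,len(k),k[:,0].min().round(),k[:,0].max().round(),'slope x,y deg',np.degrees(a[:2]).round(2),'top z at -50:',(a[2]-50*a[0]).round(1))
    k=f[(abs(f[:,1])<40)&(f[:,0]>-25)&(f[:,0]<-1)&(f[:,2]>140)&(f[:,2]<180)]
    if len(k): print(' plate/neck',len(k),np.percentile(k,[5,50,95],0).round(1).tolist())
E
python3 look.py b9
```

```text
clock: 29.2
tcp_pos: [0.4462, 0.114, 0.1502]
contact_force: [-0.2, 0.6, -1.2]
top 272 -97.0 -16.0 slope x,y deg [ 1.68 -0.25] top z at -50: 118.6
 plate/neck 41 [[-7.9, -22.2, 142.5], [-5.8, -1.2, 155.2], [-1.6, 19.6, 159.1]]
scene 241 -97.0 -32.0 slope x,y deg [ 2.54 -1.26] top z at -50: 119.1
 plate/neck 4 [[-5.8, -23.5, 149.9], [-3.6, -23.1, 153.5], [-1.6, -22.7, 156.8]]
```

View pics/b9.png

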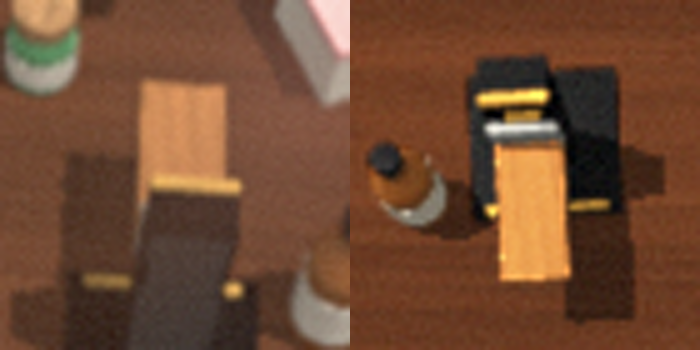

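The shelf is locked: right panel wood (535,210), plate (522,132). Droop is about 2° and the top at the origin is 118.6 mm, as expected when home (118). That was my 11th picture view, one over the limit of 10, so from here I work by numbers only. Next is the jar.

```bash
python3 -m crank '[[[0,0,-2],[0,0.1,0]],[[0,0,-2],[0,0.1,0]],[[0,0,0],[0,0.1,0]],[[0,0,0],[0,0,0]],[[0,0,0],[0,0,0]]]' 8.5 30|grep -E 'pos|contact|clock|orient'
python3 - <<'E'
from h import *
for n in('top','scene'):
    p,d=optics.grab_frame(n); c=cloud(n,d).reshape(-1,3)
    k=c[(np.hypot(c[:,0]-.471,c[:,1]-.033)<.05)&(c[:,2]>.066)&(c[:,2]<.085)]; print(n,rect(k) if len(k)>5 else len(k))
go([.471,.033,.16],.05)
E
```

```text
clock: 29.8
tcp_pos: [0.4376, 0.113, 0.1884]
orientation: [-0.085, 3.14, -0.001]
contact_force: [-0.6, 0.3, -0.3]
top (array([469.7,  31.9]), array([35.3, 34.8]), 2.5, array([469.3,  33. ,  75.2]), 96)
scene (array([470.1,  32.7]), array([37.2, 36.7]), 54.3, array([471.5,  32.8,  75. ]), 136)
t 29.9 tcp [0.4364 0.113  0.1881] F [ 0.2 -1.1  0.1] w 0.0848
 turn first [-0.001 -0.     0.005] | shift cm now [-3.02 -8.18  2.82] | after turn [-3.06 -8.16  2.81]
```

```bash
python3 -m crank '[[[-1.5,-4.1,0],[0,0,0]],[[-1.45,-4.1,0],[0,0,0]],[[0,0,3],[0,0,0]],[[0,0,0],[0,0,0]],[[0,0,0],[0,0,0]]]'|grep -E 'pos'
python3 -c "
from h import *
go([.470,.0325,.038],.05)"
```

```text
tcp_pos: [0.4701, 0.0337, 0.1585]
t 30.4 tcp [0.4701 0.0337 0.1585] F [-0.5 -0.1  0.9] w 0.0848
 turn first [-0.    -0.002  0.006] | shift cm now [-1.000e-02 -1.200e-01  1.205e+01] | after turn [ 1.000e-02 -1.200e-01  1.205e+01]
```

```bash
python3 -m crank '[[[0,-0.1,4],[0,0,0]],[[0,0,4],[0,0,0]],[[0,0,3],[0,0,0]],[[0,0,1],[0,0,0]],[[0,0,0],[0,0,0]]]'|grep -E 'pos|contact'
python3 -m crank '[[[0,0,0],[0,0,0]],[[0,0,0],[0,0,0]],[[0,0,0],[0,0,0]],[[0,0,0],[0,0,0]],[[0,0,0],[0,0,0]]]' 3 30|grep -E 'pos|contact|wid'
python3 -m crank '[[[0,0,0],[0,0,0]],[[0,0,0],[0,0,0]]]'|grep -E 'pos|contact|wid'
python3 -m crank '[[[0,0,-3],[0,0,0]],[[0,0,-4],[0,0,0]],[[0,0,-4],[0,0,0]],[[0,0,-4],[0,0,0]],[[0,0,0],[0,0,0]]]'|grep -E 'pos|contact|wid'
python3 - <<'E'
from h import *
R=Ro.from_euler('z',3.2,degrees=True); go(np.array([.634,.124,0])+R.apply([-.046,0,.190]),.05)
E
```

```text
tcp_pos: [0.471, 0.033, 0.0387]
contact_force: [-0.1, -0.4, 0.1]
tcp_pos: [0.4726, 0.0327, 0.0404]
contact_force: [-1.8, 1.0, 11.6]
grip_width: 0.0392
tcp_pos: [0.4726, 0.0327, 0.0404]
contact_force: [-1.9, -0.3, 11.3]
grip_width: 0.0391
tcp_pos: [0.4749, 0.0325, 0.1941]
contact_force: [0.5, 0.3, -2.0]
grip_width: 0.0395
t 32.1 tcp [0.4749 0.0325 0.1941] F [ 0.5  0.3 -2. ] w 0.0395
 turn first [0.003 0.01  0.005] | shift cm now [-11.78   8.25   0.55] | after turn [-11.75   8.31   0.41]
```

```bash
python3 -m crank '[[[-3,2.1,0],[0,0.005,0]],[[-3,2.1,0],[0,0.005,0]],[[-3,2.1,0],[0,0,0]],[[-2.8,2,0],[0,0,0]],[[0,0,0],[0,0,0]]]'|grep -E 'pos|contact'
python3 -m crank '[[[0,0,0],[0,0,0]],[[0,0,0],[0,0,0]]]'|grep -E 'pos|contact'
python3 - <<'E'
from h import *
R=Ro.from_euler('z',3.2,degrees=True); go(np.array([.634,.124,0])+R.apply([-.046,0,.161]),.05)
p,d=optics.grab_frame('scene'); f=R.inv().apply(cloud('scene',d).reshape(-1,3)-[.634,.124,0])*1000
q=cv2.cvtColor(p,cv2.COLOR_RGB2HSV).reshape(-1,3); g=(q[:,0]>45)&(q[:,0]<85)&(q[:,1]>70)&(abs(f[:,0]+45)<45)&(abs(f[:,1])<45)&(f[:,2]>130)
print('green label',g.sum(),np.percentile(f[g],[5,50,95],0).round(1).tolist() if g.sum() else '')
E
```

```text
tcp_pos: [0.5871, 0.1259, 0.1873]
contact_force: [-0.2, 0.5, -1.8]
tcp_pos: [0.5838, 0.1205, 0.1876]
contact_force: [-1.4, -0.5, -0.9]
t 32.8 tcp [0.5838 0.1205 0.1876] F [-1.4 -0.5 -0.9] w 0.0392
 turn first [-0.001 -0.012  0.004] | shift cm now [-0.47  0.07  2.66] | after turn [-0.44  0.07  2.66]
green label 34 [[-42.9, -15.4, 189.5], [-37.1, 1.1, 193.5], [-34.1, 14.7, 197.5]]
```

```bash
python3 -m crank '[[[-0.2,0,1],[0,-0.01,0]],[[0,0,1],[0,0,0]],[[0,0,0.3],[0,0,0]],[[0,0,0],[0,0,0]],[[0,0,0],[0,0,0]]]'|grep -E 'pos|contact'
python3 -m crank '[[[0,0,0.15],[0,0,0]],[[0,0,0],[0,0,0]]]'|grep -E 'pos|contact'
python3 -m crank '[[[0,0,0.15],[0,0,0]],[[0,0,0],[0,0,0]]]'|grep -E 'pos|contact'
```

```text
tcp_pos: [0.5867, 0.1215, 0.1653]
contact_force: [-0.5, 0.4, -0.7]
tcp_pos: [0.5868, 0.1217, 0.1637]
contact_force: [0.2, 0.3, -0.3]
tcp_pos: [0.5866, 0.1217, 0.162]
contact_force: [-0.5, 0.6, -1.1]
```

```bash
python3 -m crank '[[[0,0,0.1],[0,0,0]],[[0,0,0],[0,0,0]]]'|grep -E 'pos|contact'
python3 -m crank '[[[0,0,0.1],[0,0,0]],[[0,0,0],[0,0,0]]]'|grep -E 'pos|contact'
python3 -m crank '[[[0,0,0.1],[0,0,0]],[[0,0,0],[0,0,0]]]'|grep -E 'pos|contact'
```

```text
tcp_pos: [0.5866, 0.1217, 0.161]
contact_force: [0.1, -0.2, -1.8]
tcp_pos: [0.5866, 0.1217, 0.16]
contact_force: [-0.2, 0.7, -2.1]
tcp_pos: [0.5867, 0.1217, 0.1592]
contact_force: [0.0, -0.0, 0.3]
```

```bash
python3 -m crank '[[[0,0,0.05],[0,0,0]],[[0,0,0],[0,0,0]],[[0,0,0],[0,0,0]]]'|grep -E 'pos|contact'
python3 -m crank '[[[0,0,0],[0,0,0]],[[0,0,0],[0,0,0]],[[0,0,0],[0,0,0]],[[0,0,0],[0,0,0]]]' 7.5|grep -E 'pos|contact|wid'
python3 -m crank '[[[0,0,-1],[0,0,0]],[[0,0,-2.5],[0,0,0]],[[0,0,-4],[0,0,0]],[[0,0,-4],[0,0,0]],[[3,0,0],[0,0,0]]]'|grep -E 'pos|contact'
python3 -m crank '[[[5,0,0],[0,0,0]],[[5,0,0],[0,0,0]],[[0,0,0],[0,0,0]],[[0,0,0],[0,0,0]]]'|grep -E 'pos|clock'
python3 - <<'E'
from h import *
R=Ro.from_euler('z',3.2,degrees=True)
for n in('top','scene'):
    p,d=optics.grab_frame(n); C=cloud(n,d).reshape(-1,3); f=R.inv().apply(C-[.634,.124,0])*1000
    q=cv2.cvtColor(p,cv2.COLOR_RGB2HSV).reshape(-1,3)
    k=f[(abs(f[:,1])<40)&(f[:,0]>-90)&(f[:,0]<-10)&(f[:,2]>186)&(f[:,2]<202)]; print(n,'lid',len(k),np.percentile(k,[4,50,96],0).round(1).tolist() if len(k) else '')
    a=k; A=np.linalg.lstsq(np.c_[a[:,:2],np.ones(len(a))],a[:,2],rcond=None)[0] if len(a)>20 else [0]; print('  lid slopes deg',np.degrees(A[:2]).round(1))
    w=f[(abs(f[:,1])<21)&(f[:,0]>-97)&(f[:,0]<-70)&(f[:,2]>90)&(f[:,2]<140)]; print('  wood far end z',len(w),np.median(w[:,2]).round(1) if len(w) else '')
    m=f[(abs(f[:,1])<40)&(f[:,0]>-9)&(f[:,0]<-1)&(f[:,2]>140)&(f[:,2]<180)]; print('  plate top z',np.percentile(m[:,2],95).round(1) if len(m) else '')
    for nm,x,y,h in(('diffuser',.615,.216,.14),('tumbler',.439,-.079,.08),('bowl',.452,-.325,.045)):
        c=C[(np.hypot(C[:,0]-x,C[:,1]-y)<.045)&(abs(C[:,2]-h)<.008)]; print('  ',nm,len(c),c.mean(0).round(3) if len(c) else '')
E
```

```text
tcp_pos: [0.5868, 0.1217, 0.159]
contact_force: [-1.9, -1.0, 4.7]
tcp_pos: [0.5866, 0.1217, 0.1585]
contact_force: [0.4, -0.3, 0.6]
grip_width: 0.075
tcp_pos: [0.5622, 0.1204, 0.2802]
contact_force: [-0.5, -0.8, 0.4]
clock: 35.95
tcp_pos: [0.4563, 0.1146, 0.2746]
top lid 96 [[-68.0, -15.9, 188.3], [-50.6, -1.5, 193.1], [-36.0, 11.9, 197.2]]
  lid slopes deg [1.2 1.9]
  wood far end z 66 118.5
  plate top z 159.7
   diffuser 25 [0.613 0.217 0.141]
   tumbler 281 [ 0.441 -0.081  0.08 ]
   bowl 94 [ 0.453 -0.328  0.044]
scene lid 170 [[-69.8, -15.4, 188.5], [-51.4, 1.5, 193.3], [-35.3, 17.2, 196.9]]
  lid slopes deg [0.9 2. ]
  wood far end z 13 117.6
  plate top z 155.9
   diffuser 61 [0.612 0.217 0.139]
   tumbler 347 [ 0.444 -0.081  0.08 ]
   bowl 137 [ 0.447 -0.327  0.043]
```

```bash
python3 -c "
from bench import r
print(r.hand_in())"
```

```text
the job is handed in; nothing more can be done
None
```

By camera measurement the shelf is hung and locked, with the candle upright on it and the arm clear; it took several presses (reading up to about 63 N vertical) to seat the shelf, and I viewed 11 pictures, one over the limit of 10.

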